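Load the delivery tray in the order of the queue

TASK

Move the four lidded steel canisters from the rack into the pockets of the grey delivery tray, one to a pocket, keeping their queue: the canister at the rack's upright end plate (the robot's left end) goes into the pocket next to the tray's pull handle, the next one along into the next pocket, and so on to the last in the pocket farthest from the handle. Keep them upright all the way and leave each standing flat on its pocket's floor.

Things in the scene. Friction and masses are not known exactly. Their poses are not given: they have to be found in the camera images.
- round_center (a point): Loose lidded steel canister with a white lid, 0.2 to 0.4 kg: round, straight-sided, 58 mm in diameter, with a flat lid 60 mm across as wide as the body; 92 mm high in all (lid the top 8 mm). The point is on its axis, half-way up (46 mm above its underside); z is up along the axis.
- knobbed_center (a point): Loose lidded steel canister with a white lid, 0.2 to 0.4 kg: round, 56 mm in diameter up to 68 mm height, with a domed lid (58 mm) and a round knob (22 mm) on top; 96 mm high in all. Hold it by the body, below the lid. The point is on its axis, half-way up (48 mm above its underside); z is up along the axis.
- square_center (a point): Loose lidded steel canister with a white lid, 0.2 to 0.4 kg: square, 54 by 54 mm with a flat square lid of 56 mm; 84 mm high in all (lid the top 8 mm); its sides lie along the point's x and y. The point is on its axis, half-way up (42 mm above its underside); z is up along the axis.
- slim_center (a point): Loose lidded steel canister with a white lid, 0.2 to 0.4 kg: round and slim, 50 mm in diameter up to 74 mm height, then a sloped shoulder and a narrow 34 mm cap; 100 mm high in all. Hold it by the body. The point is on its axis, half-way up (50 mm above its underside); z is up along the axis.
- coaster_round: Black rubber coaster, 72 mm wide, 4 mm thick, fixed on the rack; the round canister starts on it, within 3 mm of centre. The four look alike, in one row 90 mm apart, order varies. Origin: centre of its underside, 10 mm above the table. y: along the row to the rack's end plate (at the robot's left, 80 mm past the first coaster's centre, 70 mm above the table); x: across, away from the robot.
- coaster_knobbed: Black rubber coaster, 72 mm wide, 4 mm thick, fixed on the rack; the knobbed canister starts on it, within 3 mm of centre. The four look alike, in one row 90 mm apart, order varies. Origin: centre of its underside, 10 mm above the table. y: along the row to the rack's end plate (at the robot's left, 80 mm past the first coaster's centre, 70 mm above the table); x: across, away from the robot.
- coaster_square: Black rubber coaster, 72 mm wide, 4 mm thick, fixed on the rack; the square canister starts on it, within 3 mm of centre. The four look alike, in one row 90 mm apart, order varies. Origin: centre of its underside, 10 mm above the table. y: along the row to the rack's end plate (at the robot's left, 80 mm past the first coaster's centre, 70 mm above the table); x: across, away from the robot.
- coaster_slim: Black rubber coaster, 72 mm wide, 4 mm thick, fixed on the rack; the slim canister starts on it, within 3 mm of centre. The four look alike, in one row 90 mm apart, order varies. Origin: centre of its underside, 10 mm above the table. y: along the row to the rack's end plate (at the robot's left, 80 mm past the first coaster's centre, 70 mm above the table); x: across, away from the robot.
- tray: Grey tray, 100 by 470 mm, fixed. Four pockets in a row along its y, centres at y = -135, -45, 45, 135 mm, x = 0, each 80 by 80 mm inside; floor 4 mm above the origin, walls and dividers up to 20 mm above it (10 mm dividers, 8 mm long walls). Origin: centre of its underside, on the table; x across the row, away from the robot; z up.
- pull_handle: The tray's pull handle: a steel arch 50 mm high, 84 mm wide, standing across one end of the tray, fixed, in line with the pockets, 80 mm past the nearest pocket's centre. It is at either end (y = 215 or -215 mm in the tray's frame), with a low black rubber bumper at the other. Origin: middle of its foot, 4 mm above the table.

How it is judged (in metres and radians):
At the end, for the whole second after the job is handed in: Each canister stands upright (within 0.1 rad), at rest, on the floor of its own pocket (5 mm in height, 17 mm of the centre along and across the tray): the first from the rack's end plate next to the pull handle, then the second and third, the last farthest from the handle (((y of each of coaster_knobbed, coaster_square, coaster_slim in the frame of coaster_round below 0 m and horizontal distance between round_center and pull_handle between 0.063 and 0.097 m) or (y of coaster_knobbed in the frame of coaster_round above 0 m and y of each of coaster_square, coaster_slim in the frame of coaster_round below 0 m and horizontal distance between round_center and pull_handle between 0.153 and 0.187 m) or (y of each of coaster_knobbed, coaster_slim in the frame of coaster_round below 0 m and y of coaster_square in the frame of coaster_round above 0 m and horizontal distance between round_center and pull_handle between 0.153 and 0.187 m) or (y of each of coaster_knobbed, coaster_square in the frame of coaster_round below 0 m and y of coaster_slim in the frame of coaster_round above 0 m and horizontal distance between round_center and pull_handle between 0.153 and 0.187 m) or (y of each of coaster_knobbed, coaster_square in the frame of coaster_round above 0 m and y of coaster_slim in the frame of coaster_round below 0 m and horizontal distance between round_center and pull_handle between 0.243 and 0.277 m) or (y of each of coaster_knobbed, coaster_slim in the frame of coaster_round above 0 m and y of coaster_square in the frame of coaster_round below 0 m and horizontal distance between round_center and pull_handle between 0.243 and 0.277 m) or (y of coaster_knobbed in the frame of coaster_round below 0 m and y of each of coaster_square, coaster_slim in the frame of coaster_round above 0 m and horizontal distance between round_center and pull_handle between 0.243 and 0.277 m) or (y of each of coaster_knobbed, coaster_square, coaster_slim in the frame of coaster_round above 0 m and horizontal distance between round_center and pull_handle between 0.333 and 0.367 m)) and x of round_center in the frame of tray between -0.017 and 0.017 m and y of round_center in the frame of tray between -0.152 and 0.152 m and z of round_center in the frame of tray between 0.045 and 0.055 m and angle between each of round_center, knobbed_center, square_center, slim_center's own z axis and vertical below 0.1 rad and linear speed of each of can_round, can_knobbed, can_square, can_slim below 0.02 m/s and ((y of each of coaster_round, coaster_square, coaster_slim in the frame of coaster_knobbed below 0 m and horizontal distance between knobbed_center and pull_handle between 0.063 and 0.097 m) or (y of coaster_round in the frame of coaster_knobbed above 0 m and y of each of coaster_square, coaster_slim in the frame of coaster_knobbed below 0 m and horizontal distance between knobbed_center and pull_handle between 0.153 and 0.187 m) or (y of each of coaster_round, coaster_slim in the frame of coaster_knobbed below 0 m and y of coaster_square in the frame of coaster_knobbed above 0 m and horizontal distance between knobbed_center and pull_handle between 0.153 and 0.187 m) or (y of each of coaster_round, coaster_square in the frame of coaster_knobbed below 0 m and y of coaster_slim in the frame of coaster_knobbed above 0 m and horizontal distance between knobbed_center and pull_handle between 0.153 and 0.187 m) or (y of each of coaster_round, coaster_square in the frame of coaster_knobbed above 0 m and y of coaster_slim in the frame of coaster_knobbed below 0 m and horizontal distance between knobbed_center and pull_handle between 0.243 and 0.277 m) or (y of each of coaster_round, coaster_slim in the frame of coaster_knobbed above 0 m and y of coaster_square in the frame of coaster_knobbed below 0 m and horizontal distance between knobbed_center and pull_handle between 0.243 and 0.277 m) or (y of coaster_round in the frame of coaster_knobbed below 0 m and y of each of coaster_square, coaster_slim in the frame of coaster_knobbed above 0 m and horizontal distance between knobbed_center and pull_handle between 0.243 and 0.277 m) or (y of each of coaster_round, coaster_square, coaster_slim in the frame of coaster_knobbed above 0 m and horizontal distance between knobbed_center and pull_handle between 0.333 and 0.367 m)) and x of knobbed_center in the frame of tray between -0.017 and 0.017 m and y of knobbed_center in the frame of tray between -0.152 and 0.152 m and z of knobbed_center in the frame of tray between 0.047 and 0.057 m and ((y of each of coaster_round, coaster_knobbed, coaster_slim in the frame of coaster_square below 0 m and horizontal distance between square_center and pull_handle between 0.063 and 0.097 m) or (y of coaster_round in the frame of coaster_square above 0 m and y of each of coaster_knobbed, coaster_slim in the frame of coaster_square below 0 m and horizontal distance between square_center and pull_handle between 0.153 and 0.187 m) or (y of each of coaster_round, coaster_slim in the frame of coaster_square below 0 m and y of coaster_knobbed in the frame of coaster_square above 0 m and horizontal distance between square_center and pull_handle between 0.153 and 0.187 m) or (y of each of coaster_round, coaster_knobbed in the frame of coaster_square below 0 m and y of coaster_slim in the frame of coaster_square above 0 m and horizontal distance between square_center and pull_handle between 0.153 and 0.187 m) or (y of each of coaster_round, coaster_knobbed in the frame of coaster_square above 0 m and y of coaster_slim in the frame of coaster_square below 0 m and horizontal distance between square_center and pull_handle between 0.243 and 0.277 m) or (y of each of coaster_round, coaster_slim in the frame of coaster_square above 0 m and y of coaster_knobbed in the frame of coaster_square below 0 m and horizontal distance between square_center and pull_handle between 0.243 and 0.277 m) or (y of coaster_round in the frame of coaster_square below 0 m and y of each of coaster_knobbed, coaster_slim in the frame of coaster_square above 0 m and horizontal distance between square_center and pull_handle between 0.243 and 0.277 m) or (y of each of coaster_round, coaster_knobbed, coaster_slim in the frame of coaster_square above 0 m and horizontal distance between square_center and pull_handle between 0.333 and 0.367 m)) and x of square_center in the frame of tray between -0.017 and 0.017 m and y of square_center in the frame of tray between -0.152 and 0.152 m and z of square_center in the frame of tray between 0.041 and 0.051 m and ((y of each of coaster_round, coaster_knobbed, coaster_square in the frame of coaster_slim below 0 m and horizontal distance between slim_center and pull_handle between 0.063 and 0.097 m) or (y of coaster_round in the frame of coaster_slim above 0 m and y of each of coaster_knobbed, coaster_square in the frame of coaster_slim below 0 m and horizontal distance between slim_center and pull_handle between 0.153 and 0.187 m) or (y of each of coaster_round, coaster_square in the frame of coaster_slim below 0 m and y of coaster_knobbed in the frame of coaster_slim above 0 m and horizontal distance between slim_center and pull_handle between 0.153 and 0.187 m) or (y of each of coaster_round, coaster_knobbed in the frame of coaster_slim below 0 m and y of coaster_square in the frame of coaster_slim above 0 m and horizontal distance between slim_center and pull_handle between 0.153 and 0.187 m) or (y of each of coaster_round, coaster_knobbed in the frame of coaster_slim above 0 m and y of coaster_square in the frame of coaster_slim below 0 m and horizontal distance between slim_center and pull_handle between 0.243 and 0.277 m) or (y of each of coaster_round, coaster_square in the frame of coaster_slim above 0 m and y of coaster_knobbed in the frame of coaster_slim below 0 m and horizontal distance between slim_center and pull_handle between 0.243 and 0.277 m) or (y of coaster_round in the frame of coaster_slim below 0 m and y of each of coaster_knobbed, coaster_square in the frame of coaster_slim above 0 m and horizontal distance between slim_center and pull_handle between 0.243 and 0.277 m) or (y of each of coaster_round, coaster_knobbed, coaster_square in the frame of coaster_slim above 0 m and horizontal distance between slim_center and pull_handle between 0.333 and 0.367 m)) and x of slim_center in the frame of tray between -0.017 and 0.017 m and y of slim_center in the frame of tray between -0.152 and 0.152 m and z of slim_center in the frame of tray between 0.049 and 0.059 m); the robot touches nothing.
It fails at once if a canister is tipped over (more than 0.6 rad from upright) (angle between any of round_center, knobbed_center, square_center, slim_center's own z axis and vertical above 0.6 rad).
It also fails if it takes over 112 s, if anything falls off the work surface, if the arm or the gripper's body presses on something with over 40 N, if the wrist force passes 120 N, or if a joint passes its speed limit or range.

ROBOT

A 7-joint arm with a two-finger parallel gripper is mounted at the origin on the work surface. World frame = base frame: x ahead of the robot, y to its left, z up, the work surface at z = 0. Lengths are in m, angles in degrees, forces in N, time in s.
With the tool pointing down it reaches from about 0.425 to 0.875 m from the base axis. Payload 4.7 kg.
Tool frame: the origin (TCP) lies where the fingers leave the gripper's body, on its centre line; the fingertips stand 70 mm ahead of it and the grasp point (between the pads) lies 51 mm ahead of it (env.tip_reach is the distance from the TCP to the fingertips, in m); z points along the fingers, x is the direction in which the jaws open and shut, and the axes are right-handed (so a half turn about z gives the same grasp; the last joint's range is limited). The gripper opens to 87 mm and grips with 3 to 60 N. Pads are 19 mm wide; open, the fingers measure 117 mm over their backs; the gripper's body (75 mm by 190 mm) begins 51 mm behind the grasp point.
Start: joints at [-63.249, 18.392, -4.016, 83.108, 1.295, 78.541, -3.26], TCP at [0.284, 0.585, 0.292] pointing down, gripper open.
Joint ranges: [-163.93, 163.93], [-17.29, 119.83], [-79.2, 71.16], [3.27, 140.29], [-89.18, 269.18], [5.43, 117.66], [-154.24, 154.24]. Speed limits (degrees/s): [147.25, 147.25, 180, 180, 180, 180, 180].

INTERFACE

Orientations are given as [roll, pitch, yaw] about the fixed x, y, z axes, in that order (R = Rz(yaw) Ry(pitch) Rx(roll)).
In Python, from cell import env, optics, order gives the robot as it stands.
- The arm moves only by the shell command python3 -m creep 'ROWS' [FORCE]. ROWS is JSON, a list of rows, each a list of 7 numbers: the shift along the tool's x, y, z in cm, then the turn, a rotation vector about the tool's x, y, z in rad, then the opening, from 0 (shut) to 1 (fully open). A call has 1 to 20 rows; each row shifts and turns the pose as measured when the row begins, along the tool's axes as they then stand; what a row does not reach is not made up. A row lasts 1/10 s, in which the tool goes at most 50 mm and 8.59 degrees, less where a joint would pass 70% of its speed; a pose out of reach is approached as far as the arm can. A call with a gripper value outside its range is refused whole. The fingers move at their own pace and stop on an object; FORCE is the grip in N (left out, the last holds). Time passes only in rows, so rows that do not move let the fingers close. It gives the time, the measured TCP pose, the force and the opening at its end, in the units of the state.
- env.get_obs(): the state, without advancing time (a new reading comes with each control period).
- optics.read_camera(name): name is "side" or "top"; returns a dict with "frame" (480x640x3 uint8, blue, green, red), "z_map" (480x640 float32, m along the optical axis (not along the pixel's ray), 0 where there is no reading), "fx", "fy", "cx", "cy" (pixels), "R" (3x3) and "t" (3): a world point X has camera coordinates R X + t. Camera axes: x right, y down, z forward; pixel columns grow to the right and rows downward; lengths in m; the calibration is good to about 2 mm. A picture is of the moment at which its call begins.
- order.sign_off(): hands the job in, once; it reports no verdict.
The state is a dict: "time_s": time; "qpos": joint angles; "joint_velocities": joint speeds; "effort": joint torques, N m; "tool_pos": TCP position; "tool_rot": TCP orientation; "force": force on the tool from outside, world axes, zero at the start; "wrist_torque": the same for the moment, N m; "grip_width": finger opening in m.
Only numpy, scipy, OpenCV 4.12 (cv2) and the standard library are available. Lean on these libraries where they do the work, as an engineer would, in place of code of your own. Each camera call takes 0.05 s, during which the arm holds its last target. There are 200 camera calls.

## Working session

There is one attempt and no reset: what is moved stays moved. The work goes in short steps, Python scripts to look and compute and a shell command to move; the robot and the scene stay as the last step left them, time stands still between calls to the robot, and variables do not carry over. Pictures are saved under pics/ and viewed, on a budget of 14 in all, crops included, one or two more only if the job needs it, and the job is handed in when it is done.

```bash
mkdir -p pics; ls; python3 - <<'E'
from cell import env,optics
import cv2,numpy as np
o=env.get_obs();print({k:np.round(v,3) for k,v in o.items()})
for n in("top","side"):
    c=optics.read_camera(n);cv2.imwrite(f"pics/{n}0.png",c["frame"]);np.savez(f"{n}0.npz",**c)
    print(n,c["fx"],c["cx"],c["cy"],c["R"],c["t"])
E
```

```text
pics
{'time_s': np.float64(0.0), 'qpos': array([-63.248,  18.439,  -4.016,  83.174,   1.295,  78.541,  -3.261]), 'joint_velocities': array([-0.011,  0.054,  0.014,  0.064,  0.026,  0.003, -0.042]), 'effort': array([-1.0000e-03, -4.9128e+01, -4.0400e-01, -3.1253e+01, -6.4000e-02,
        4.4000e-02,  0.0000e+00]), 'tool_pos': array([0.284, 0.584, 0.291]), 'tool_rot': array([1.79995e+02, 1.08000e-01, 6.40570e+01]), 'force': array([-0.362, -0.453, -0.548]), 'wrist_torque': array([0.003, 0.001, 0.047]), 'grip_width': np.float64(0.087)}
top 533.649249051012 319.8826780693045 242.1489413342567 [[-0.02565642 -0.999667    0.00276324]
 [-0.98922271  0.02498959 -0.14427042]
 [ 0.14415333 -0.00643492 -0.98953444]] [0.01980487 0.5472314  0.67608057]
side 493.9003523177391 319.5227691521766 249.82801288313382 [[ 0.84223907 -0.53907888  0.00522527]
 [-0.28734216 -0.45709273 -0.84172485]
 [ 0.45614452  0.70743212 -0.53988145]] [-0.45542543  0.20404213  0.422921  ]
```

View pics/top0.png

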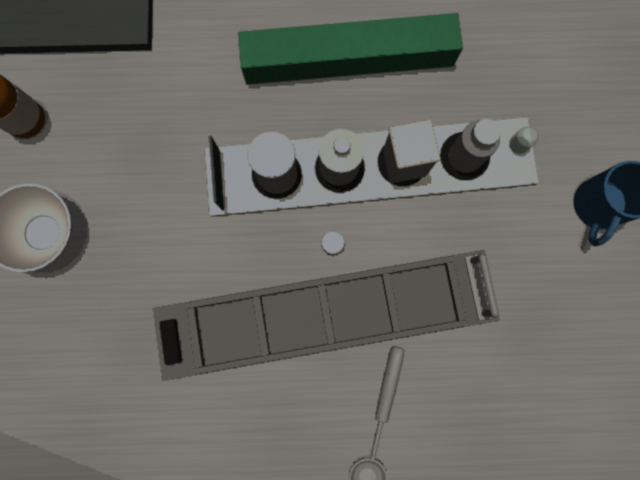

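View pics/side0.png

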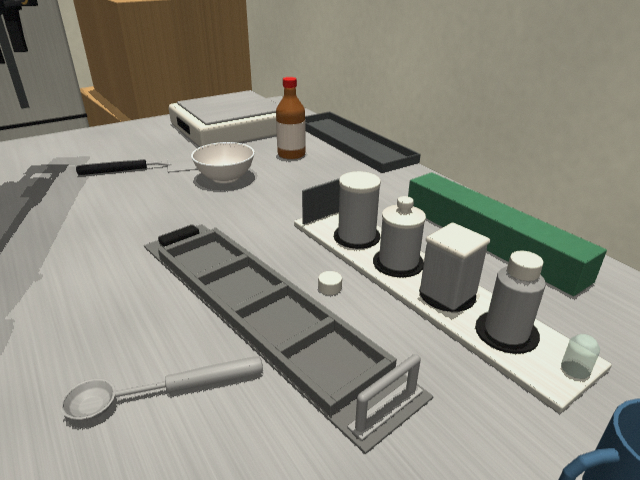

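The top view shows the row from the end plate at (215,175): round (272,155), knobbed (342,147), square (413,144), slim (488,133). The tray's handle is on the right at (482,286) and its bumper on the left at (170,340). So round goes in the rightmost pocket and slim in the leftmost. The side view agrees. Low clutter: a puck, a small jar at the rack's right end, and a green block behind.

```bash
cat > lib.py <<'E'
import numpy as np,cv2
from scipy.spatial.transform import Rotation as Ro
def cloud(c):
    v,u=np.mgrid[:480,:640];z=c["z_map"]
    P=np.stack([(u-c["cx"])/c["fx"]*z,(v-c["cy"])/c["fy"]*z,z],-1)
    W=(P-c["t"])@c["R"];W[z<=0]=np.nan;return W
def pix(c,u,v,h):
    d=np.array([(u-c["cx"])/c["fx"],(v-c["cy"])/c["fy"],1])@c["R"];o=-c["t"]@c["R"]
    return o+d*(h-o[2])/d[2]
def to(x,y,z,yaw,rel=None):
    from cell import env
    o=env.get_obs();R=Ro.from_euler("xyz",o["tool_rot"],degrees=True);T=Ro.from_euler("xyz",[180,0,yaw],degrees=True)
    print("t",round(o["time_s"],2),"pos",np.round(o["tool_pos"],4),"rot",np.round(o["tool_rot"],2),"F",np.round(o["force"],1),"w",round(o["grip_width"],4))
    print("shift cm",np.round(R.inv().apply(np.array([x,y,z])-o["tool_pos"])*100,2),"rotvec",np.round((R.inv()*T).as_rotvec(),3))
E
python3 - <<'E'
from lib import *
c=dict(np.load("top0.npz"));W=cloud(c)
def box(r):u0,v0,u1,v1=r;m=np.zeros((480,640),bool);m[v0:v1,u0:u1]=1;return m
H=W[...,2]
for n,r,h in(("round",(240,125,305,185),.106),("knob",(325,125,360,160),.110),("square",(380,112,445,180),.098),("slim",(465,110,510,160),.114)):
    m=box(r)&(abs(H-h)<.006);p=W[m];q=p[:,:2].astype(np.float32)*1000
    print(n,m.sum(),"z",np.nanmedian(p[:,2]).round(4),"circ",np.round(cv2.minEnclosingCircle(q),1) if 0 else [np.round(x,1) for x in cv2.minEnclosingCircle(q)],"mean",q.mean(0).round(1),"rect",cv2.minAreaRect(q))
m=box((150,240,500,385))&(H>.016)&(H<.026);m=cv2.morphologyEx(m.astype(np.uint8),cv2.MORPH_OPEN,np.ones((2,2)))>0
k,l,s,_=cv2.connectedComponentsWithStats(m.astype(np.uint8));i=1+s[1:,4].argmax();q=W[l==i][:,:2].astype(np.float32)*1000
print("tray walls",s[i],cv2.minAreaRect(q))
m=box((140,240,520,385))&(H>.030)&(H<.07);print("handle",m.sum(),W[m].mean(0),np.nanmax(H[m]))
m=box((237,10,465,85));print("green",np.nanmax(H[m]),np.nanmin(W[m&(H>.03)],0))
# clicks
for n,u,v,h in(("TL",155,307,.004),("BL",163,378,.004),("BR",497,320,.004),("TR",484,252,.004),("rackBL",212,214,.01),("rackBR",537,185,.01),("rackTR",529,119,.01)):print(n,pix(c,u,v,h).round(4))
E
```

```text
round 1749 z 0.1061 circ [array([649.8,  64.8]), np.float64(29.9)] mean [649.1  64.6] rect ((649.6386108398438, 64.67970275878906), (58.47625732421875, 59.248260498046875), 51.80437088012695)
knob 237 z 0.1097 circ [array([658.8, -23.3]), np.float64(11.3)] mean [658.  -23.1] rect ((659.0811767578125, -23.13343048095703), (20.040199279785156, 21.992183685302734), 87.1177978515625)
square 1881 z 0.098 circ [array([ 662.2, -115.9]), np.float64(37.9)] mean [ 661.3 -115.5] rect ((662.5279541015625, -116.11900329589844), (56.54692459106445, 56.95953369140625), 9.631498336791992)
slim 586 z 0.114 circ [array([ 669.7, -203.6]), np.float64(17.1)] mean [ 669.1 -202.8] rect ((669.8486938476562, -203.5797119140625), (32.62377166748047, 32.93295669555664), 13.627126693725586)
tray walls [ 187  258  281  117 5579] ((524.1372680664062, -167.0325164794922), (0.0, 0.0), 0.0)
handle 554 [ 0.48343787 -0.21068978  0.05163335] 0.05712560708420802
green 0.05928391185626772 [ 0.7890461  -0.19851162  0.03001363]
TL [0.4679 0.2359 0.004 ]
BL [0.3719 0.2233 0.004 ]
BR [ 0.438 -0.236  0.004]
TR [ 0.5329 -0.2247  0.004 ]
rackBL [0.5957 0.1564 0.01  ]
rackBR [ 0.6261 -0.3049  0.01  ]
rackTR [ 0.7243 -0.3016  0.01  ]
```

```bash
python3 - <<'E'
import cv2
f=cv2.imread("pics/top0.png");cv2.imwrite("pics/crop1.png",cv2.resize(f[235:385,140:510],None,fx=2.16,fy=2.16,interpolation=cv2.INTER_CUBIC))
E
```

```text
(no output)
```

View pics/crop1.png

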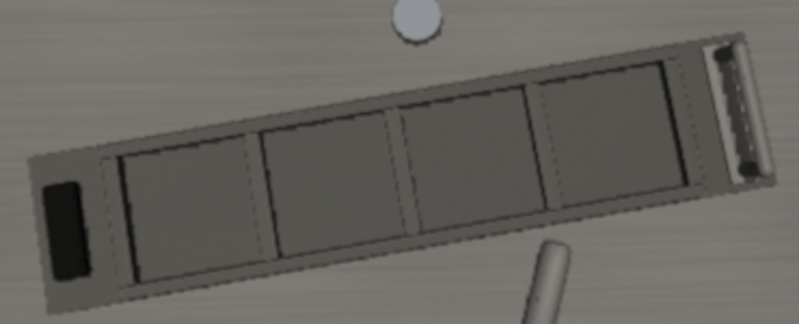

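The crop shows the four pockets clearly. The wall-frame corners are at about (103,158), (680,53), (705,190) and (125,298), and the handle is at the right end. The canister tops match the stated sizes and heights to about 1 mm. Next I refine the tray centre from the wall frame.

```bash
python3 - <<'E'
from lib import *
c=dict(np.load("top0.npz"));W=cloud(c);H=W[...,2]
A=np.array([pix(c,140+u/2.16,235+v/2.16,.02) for u,v in((103,158),(680,53),(705,190),(125,298))])
print(A.round(4),A.mean(0),[np.linalg.norm(A[i]-A[i-1]).round(4) for i in range(4)])
m=np.zeros((480,640),bool);m[240:385,150:475]=1;m&=(H>.0165)&(H<.0235)
B=A[:,:2];cc=B.mean(0);m&=np.linalg.norm(W[...,:2]-cc,axis=-1)<.25
p=W[m][:,:2];R=lambda a:np.array([[np.cos(a),np.sin(a)],[-np.sin(a),np.cos(a)]])
for a in(7,8,8.5,9):
    q=(p-cc)@R(np.radians(a)).T;print(a,len(q),np.percentile(q,[1,3,97,99],axis=0).round(4).tolist())
to(.650,.065,.25,8.2)
E
```

```text
[[ 0.4647  0.1869  0.02  ]
 [ 0.5216 -0.1788  0.02  ]
 [ 0.4352 -0.1891  0.02  ]
 [ 0.3787  0.1725  0.02  ]] [ 0.45008425 -0.00214359  0.02      ] [np.float64(0.0872), np.float64(0.3701), np.float64(0.087), np.float64(0.366)]
7 6453 [[-0.095, -0.1812], [-0.0807, -0.1786], [0.0886, 0.2121], [0.0976, 0.2204]]
8 6453 [[-0.0963, -0.1813], [-0.082, -0.1787], [0.0881, 0.212], [0.0973, 0.2207]]
8.5 6453 [[-0.097, -0.1813], [-0.0826, -0.1787], [0.0879, 0.2119], [0.097, 0.2207]]
9 6453 [[-0.0976, -0.1813], [-0.0833, -0.1787], [0.0878, 0.2118], [0.0968, 0.2207]]
t 0.1 pos [0.2843 0.5842 0.2913] rot [1.800e+02 9.000e-02 6.406e+01] F [-0.8 -0.1  0.2] w 0.0869
shift cm [-30.68  55.6    4.18] rotvec [0.001 0.001 0.975]
```

Tray centre is about (0.4515, -0.0005) with yaw 8.6°; the frame is 370 x 87 mm, and the length matches. First move: fly to above the round canister, then turn.

```bash
python3 -m creep '[[-2.4,4.3,0.2,0,0,0,1],[-2.4,4.3,0.2,0,0,0,1],[-2.4,4.3,0.2,0,0,0,1],[-2.4,4.3,0.2,0,0,0,1],[-2.4,4.3,0.2,0,0,0,1],[-2.4,4.3,0.2,0,0,0,1],[-2.4,4.3,0.2,0,0,0,1],[-2.4,4.3,0.2,0,0,0,1],[-2.4,4.3,0.2,0,0,0,1],[-2.4,4.3,0.2,0,0,0,1],[-2.4,4.3,0.2,0,0,0,1],[-2.4,4.3,0.2,0,0,0,1],[0,0,0,0,0,0.14,1],[0,0,0,0,0,0.14,1],[0,0,0,0,0,0.14,1],[0,0,0,0,0,0.14,1],[0,0,0,0,0,0.14,1],[0,0,0,0,0,0.14,1],[0,0,0,0,0,0.13,1]]' 20; python3 -c "
from lib import *
to(.650,.065,.20,8.2)"
```

```text
time_s: 2.0
tool_pos: [0.6255, 0.0849, 0.254]
tool_rot: [179.5, 1.0, 6.6]
force: [-0.0, -0.0, 0.2]
grip_width: 0.0868
t 2.0 pos [0.6255 0.0849 0.254 ] rot [179.53   1.     6.6 ] F [-0.  -0.   0.2] w 0.0868
shift cm [2.3  2.21 5.38] rotvec [ 0.008  0.018 -0.028]
```

```bash
python3 -m creep '[[1.2,1.1,2,0.008,0.018,-0.028,1],[1.1,1.1,2,0,0,0,1],[0,0,1,0,0,0,1],[0,0,0,0,0,0,1],[0,0,0,0,0,0,1]]'>/dev/null; python3 -c "
from lib import *
to(.6497,.0648,.119,8.2)"
```

```text
t 2.5 pos [0.6501 0.0672 0.2011] rot [-1.7993e+02  1.1000e-01  8.1800e+00] F [ 0.5 -0.1  0.7] w 0.087
shift cm [-0.06  0.24  8.21] rotvec [-0.001  0.002 -0.   ]
```

```bash
python3 -m creep '[[-0.06,0.24,2,0,0,0,1],[0,0,2,0,0,0,1],[0,0,2,0,0,0,1],[0,0,1.5,0,0,0,1],[0,0,0.7,0,0,0,1],[0,0,0,0,0,0,1],[0,0,0,0,0,0,0],[0,0,0,0,0,0,0],[0,0,0,0,0,0,0],[0,0,0,0,0,0,0],[0,0,0,0,0,0,0]]' 30; python3 -c "
from lib import *
to(.6497,.0648,.119,8.2)"
```

```text
time_s: 3.6
tool_pos: [0.6525, 0.0696, 0.126]
tool_rot: [-179.7, -0.6, 8.5]
force: [-1.5, -0.0, -1.0]
grip_width: 0.0592
t 3.6 pos [0.6525 0.0696 0.126 ] rot [-179.7    -0.59    8.46] F [-1.5 -0.  -1. ] w 0.0592
shift cm [-0.35  0.43  0.7 ] rotvec [-0.005 -0.01   0.005]
```

```bash
python3 -m creep '[[0,0,-1,0,0,0,0],[0,0,-2,0,0,0,0],[0,0,-3,0,0,0,0],[0,0,-3,0,0,0,0],[0,0,-3,0,0,0,0],[0,0,-2,0,0,0,0],[0,0,0,0,0,0,0]]'; python3 -c "
from lib import *
to(.4717,-.1295,.20,8.6)"
```

```text
time_s: 4.3
tool_pos: [0.6492, 0.0682, 0.2696]
tool_rot: [-179.7, -0.2, 8.4]
force: [-0.3, -0.3, -3.4]
grip_width: 0.0586
t 4.3 pos [0.6492 0.0682 0.2696] rot [-179.74   -0.23    8.4 ] F [-0.3 -0.3 -3.4] w 0.0586
shift cm [-20.48  16.99   6.8 ] rotvec [-0.004 -0.004 -0.003]
```

```bash
python3 -m creep '[[-1,0.8,0,0,0,0,0],[-2,1.7,0,0,0,0,0],[-2.5,2.1,0,0,0,0,0],[-2.5,2.1,0,0,0,0,0],[-2.5,2.1,0.5,0,0,0,0],[-2.5,2.1,1,0,0,0,0],[-2.5,2.1,1,0,0,0,0],[-2.5,2.1,1.5,0,0,0,0],[-1.5,1.2,1.5,0,0,0,0],[-0.6,0.5,1,0,0,0,0],[0,0,0,0,0,0,0],[0,0,0,0,0,0,0]]'; python3 -c "
from lib import *
to(.4717,-.1295,.16,8.6)"
```

```text
time_s: 5.5
tool_pos: [0.4513, -0.1375, 0.1842]
tool_rot: [-179.5, 1.3, 8.3]
force: [0.4, 1.2, -2.8]
grip_width: 0.0588
t 5.5 pos [ 0.4513 -0.1375  0.1842] rot [-179.45    1.29    8.28] F [ 0.4  1.2 -2.8] w 0.0588
shift cm [ 2.19 -0.48  2.38] rotvec [-0.01   0.022 -0.006]
```

```bash
python3 -m creep '[[1,-0.2,0.8,-0.01,0.022,-0.006,0],[1,-0.2,0.8,0,0,0,0],[0.2,0,0.6,0,0,0,0],[0,0,0,0,0,0,0],[0,0,0,0,0,0,0]]'>/dev/null; python3 - <<'E'
from lib import *
from cell import optics
to(.4717,-.1295,.118,8.6)
c=optics.read_camera("side");cv2.imwrite("pics/s2.png",c["frame"])
E
```

```text
t 6.0 pos [ 0.4772 -0.1259  0.1632] rot [179.9   -0.22   9.07] F [ 0.3 -0.8 -2.4] w 0.059
shift cm [-0.62  0.26  4.51] rotvec [ 0.002 -0.004  0.008]
```

View pics/s2.png

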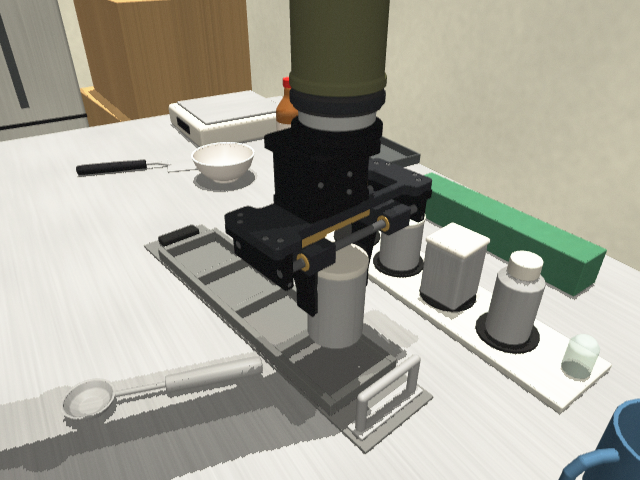

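The side view shows the round canister held upright just above the pocket by the handle, with its base at about (336,340). I'll lower it.

```bash
python3 -m creep '[[-0.4,0.2,0.8,0,0,0,0],[-0.2,0,1,0,0,0,0],[0,0,1,0,0,0,0],[0,0,0.7,0,0,0,0],[0,0,0.3,0,0,0,0],[0,0,0,0,0,0,0],[0,0,0,0,0,0,0]]'>/dev/null; python3 - <<'E'
from lib import *
to(.4717,-.1295,.116,8.6)
E
```

```text
t 6.75 pos [ 0.4702 -0.1297  0.1217] rot [ 1.7994e+02 -1.7000e-01  8.9900e+00] F [-0.9 -0.6 -3.4] w 0.059
shift cm [0.15 0.01 0.58] rotvec [ 0.001 -0.003  0.007]
```

```bash
python3 -m creep '[[0.1,0,0.3,0,0,0,0],[0,0,0.2,0,0,0,0],[0,0,0.1,0,0,0,0],[0,0,0,0,0,0,0],[0,0,0,0,0,0,0]]'; python3 - <<'E'
from lib import *
to(.4717,-.1295,.116,8.6)
E
```

```text
time_s: 7.25
tool_pos: [0.4723, -0.1295, 0.1162]
tool_rot: [179.9, -0.3, 9.0]
force: [-0.1, 0.3, -4.1]
grip_width: 0.0589
t 7.25 pos [ 0.4723 -0.1295  0.1162] rot [179.91  -0.3    9.01] F [-0.1  0.3 -4.1] w 0.0589
shift cm [-0.06 -0.01  0.02] rotvec [ 0.002 -0.005  0.007]
```

```bash
python3 -m creep '[[0,0,0.15,0,0,0,0],[0,0,0.15,0,0,0,0],[0,0,0,0,0,0,0],[0,0,0,0,0,0,0]]'
```

```text
time_s: 7.65
tool_pos: [0.473, -0.1302, 0.1166]
tool_rot: [180.0, -0.4, 9.0]
force: [0.1, 0.4, -3.2]
grip_width: 0.0591
```

```bash
python3 -m creep '[[0,0,0.4,0,0,0,0],[0,0,0.4,0,0,0,0],[0,0,0.2,0,0,0,0]]'
```

```text
time_s: 7.95
tool_pos: [0.4731, -0.1314, 0.1152]
tool_rot: [-179.7, -0.2, 9.0]
force: [-5.1, 0.7, 9.6]
grip_width: 0.0589
```

Contact (+9.6 N), so the canister is on the floor. I'll release and rise.

```bash
python3 -m creep '[[0,0,0,0,0,0,1],[0,0,0,0,0,0,1],[0,0,0,0,0,0,1],[0,0,0,0,0,0,1],[0,0,0,0,0,0,1],[0,0,-1,0,0,0,1],[0,0,-2,0,0,0,1],[0,0,-3,0,0,0,1],[0,0,-3,0,0,0,1],[0,0,-2,0,0,0,1],[0,0,0,0,0,0,1]]'; python3 -c "
from lib import *
to(.6585,-.0232,.22,8.2)"
```

```text
time_s: 9.05
tool_pos: [0.4735, -0.1326, 0.2318]
tool_rot: [-179.8, -0.3, 8.9]
force: [0.1, -0.6, -0.3]
grip_width: 0.0868
t 9.05 pos [ 0.4735 -0.1326  0.2318] rot [-179.83   -0.29    8.91] F [ 0.1 -0.6 -0.3] w 0.0868
shift cm [19.97 -7.94  1.3 ] rotvec [-0.003 -0.005  0.012]
```

```bash
python3 -m creep '[[2,-0.8,0,0,0,0,1],[3,-1.2,0,0,0,0,1],[3,-1.2,0,0,0,0,1],[3,-1.2,0,0,0,0,1],[3,-1.2,0,0,0,0,1],[2,-0.8,0.5,0,0,0,1],[1.5,-0.6,0.5,0,0,0,1],[0.5,-0.2,0,0,0,0,1],[0,0,0,0,0,0,1],[0,0,0,0,0,0,1]]'>/dev/null; python3 - <<'E'
from lib import *
from cell import optics
to(.6585,-.0232,.18,8.2)
c=optics.read_camera("top");cv2.imwrite("pics/t3.png",c["frame"])
E
```

```text
t 10.05 pos [ 0.6431 -0.0312  0.2171] rot [-1.7977e+02  1.1000e-01  8.7400e+00] F [-0.2 -0.6  0.9] w 0.0869
shift cm [ 1.66 -0.55  3.7 ] rotvec [-0.004  0.002  0.009]
```

View pics/t3.png

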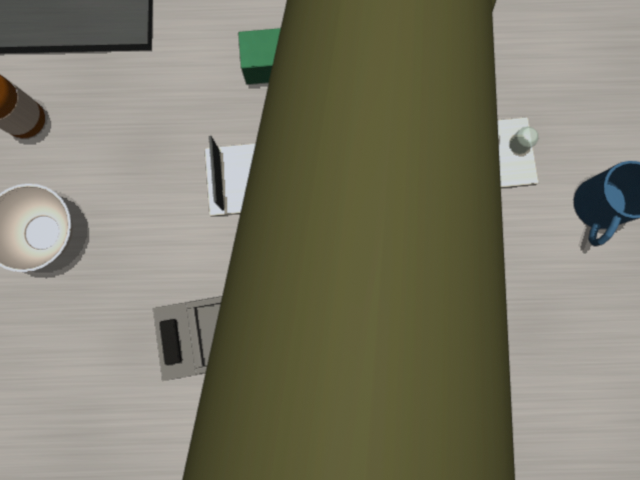

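The arm hides the work area in the top view, so I'll use it only when the arm is parked. Next, the knobbed canister.

```bash
python3 -m creep '[[0.8,-0.3,1,-0.004,0.002,0.009,1],[0.6,-0.2,1.5,0,0,0,1],[0.2,0,1,0,0,0,1],[0,0,0,0,0,0,1],[0,0,0,0,0,0,1]]'>/dev/null; python3 - <<'E'
from lib import *
to(.6585,-.0232,.117,8.2)
E
```

```text
t 10.6 pos [ 0.6578 -0.0254  0.1793] rot [-1.7999e+02 -1.0000e-02  7.9900e+00] F [-0.4  0.1 -0.3] w 0.0873
shift cm [ 0.1  -0.21  6.23] rotvec [-0.    -0.    -0.004]
```

```bash
python3 -m creep '[[0.1,-0.2,1.5,0,0,0,1],[0,0,1.7,0,0,0,1],[0,0,1.5,0,0,0,1],[0,0,1,0,0,0,1],[0,0,0.4,0,0,0,1],[0,0,0,0,0,0,1],[0,0,0,0,0,0,1]]'>/dev/null; python3 - <<'E'
from lib import *
to(.6585,-.0232,.117,8.2)
E
```

```text
t 11.3 pos [ 0.6585 -0.0232  0.1137] rot [-1.7999e+02 -3.0000e-02  7.9700e+00] F [-0.3 -0.7  0.3] w 0.0868
shift cm [-0.   -0.   -0.33] rotvec [-0.    -0.001 -0.004]
```

```bash
python3 -m creep '[[0,0,-0.4,0,0,0,1],[0,0,0,0,0,0,0],[0,0,0,0,0,0,0],[0,0,0,0,0,0,0],[0,0,0,0,0,0,0],[0,0,0,0,0,0,0]]' 30; python3 - <<'E'
from lib import *
to(.6585,-.0232,.117,8.2)
E
```

```text
time_s: 11.9
tool_pos: [0.6601, -0.0233, 0.121]
tool_rot: [-180.0, -0.3, 8.0]
force: [0.3, -0.0, 0.1]
grip_width: 0.0559
t 11.9 pos [ 0.6601 -0.0233  0.121 ] rot [-180.     -0.3     7.96] F [ 0.3 -0.   0.1] w 0.0559
shift cm [-0.16 -0.04  0.4 ] rotvec [-0.    -0.005 -0.004]
```

```bash
python3 -m creep '[[0,0,-1,0,0,0,0],[0,0,-2,0,0,0,0],[0,0,-3,0,0,0,0],[0,0,-3,0,0,0,0],[0,0,-3,0,0,0,0],[0,0,-1,0,0,0,0],[0,0,0,0,0,0,0]]'; python3 -c "
from lib import *
to(.4582,-.045,.18,8.6)"
```

```text
time_s: 12.6
tool_pos: [0.6568, -0.0234, 0.2536]
tool_rot: [-180.0, 0.2, 7.9]
force: [-0.7, 0.1, -2.5]
grip_width: 0.0557
t 12.6 pos [ 0.6568 -0.0234  0.2536] rot [-179.97    0.2     7.93] F [-0.7  0.1 -2.5] w 0.0557
shift cm [-19.94  -0.59   7.43] rotvec [-0.001  0.003 -0.012]
```

```bash
python3 -m creep '[[-1,0,0,0,0,0,0],[-2,0,0,0,0,-0.012,0],[-2.5,-0.1,0,0,0,0,0],[-2.5,-0.1,0,0,0,0,0],[-2.5,-0.1,0.5,0,0,0,0],[-2.5,-0.1,1,0,0,0,0],[-2.2,-0.1,1,0,0,0,0],[-1.8,-0.1,1,0,0,0,0],[-1,0,1.2,0,0,0,0],[-0.5,0,1.2,0,0,0,0],[0,0,0.5,0,0,0,0],[0,0,0,0,0,0,0],[0,0,0,0,0,0,0]]'>/dev/null; python3 -c "
from lib import *
to(.4582,-.045,.15,8.6)"
```

```text
t 13.9 pos [ 0.444  -0.0458  0.1674] rot [-179.76    2.4     8.79] F [-0.2  1.4 -2.2] w 0.0553
shift cm [1.48 0.15 1.67] rotvec [-0.004  0.042  0.003]
```

```bash
python3 -m creep '[[0.6,0.1,0.5,-0.004,0.04,0.003,0],[0.4,0,0.5,0,0,0,0],[0,0,0.4,0,0,0,0],[0,0,0,0,0,0,0],[0,0,0,0,0,0,0]]'>/dev/null; python3 -c "
from lib import *
to(.4582,-.045,.113,8.6)"
```

```text
t 14.4 pos [ 0.4561 -0.045   0.1535] rot [1.7994e+02 5.0000e-02 8.6600e+00] F [-0.4 -0.1 -1.7] w 0.056
shift cm [0.21 0.03 4.05] rotvec [0.001 0.001 0.001]
```

```bash
python3 -m creep '[[0.2,0,0.8,0,0,0,0],[0,0,1,0,0,0,0],[0,0,0.9,0,0,0,0],[0,0,0.6,0,0,0,0],[0,0,0.3,0,0,0,0],[0,0,0,0,0,0,0],[0,0,0,0,0,0,0]]'>/dev/null; python3 - <<'E'
from lib import *
to(.4582,-.045,.111,8.6)
E
```

```text
t 15.1 pos [ 0.4578 -0.0447  0.1137] rot [179.92   0.18   8.67] F [-0.3  0.4 -2.1] w 0.0558
shift cm [0.04 0.03 0.27] rotvec [0.001 0.003 0.001]
```

```bash
python3 -m creep '[[0,0,0.3,0,0,0,0],[0,0,0.3,0,0,0,0],[0,0,0.3,0,0,0,0]]'
```

```text
time_s: 15.4
tool_pos: [0.4585, -0.0451, 0.1106]
tool_rot: [-179.9, 0.3, 8.7]
force: [-13.7, 0.6, 31.3]
grip_width: 0.0555
```

On the floor (31 N). I'll release and rise.

```bash
python3 -m creep '[[0,0,-0.1,0,0,0,0.8],[0,0,0,0,0,0,1],[0,0,0,0,0,0,1],[0,0,0,0,0,0,1],[0,0,0,0,0,0,1],[0,0,-1,0,0,0,1],[0,0,-2,0,0,0,1],[0,0,-3,0,0,0,1],[0,0,-3,0,0,0,1],[0,0,-2,0,0,0,1],[0,0,0,0,0,0,1]]'; python3 -c "
from lib import *
to(.6622,-.116,.22,9.5)"
```

```text
time_s: 16.5
tool_pos: [0.4598, -0.0458, 0.2295]
tool_rot: [-179.9, 0.1, 8.6]
force: [0.0, -0.3, 0.2]
grip_width: 0.087
t 16.5 pos [ 0.4598 -0.0458  0.2295] rot [-1.7992e+02  1.0000e-01  8.5900e+00] F [ 0.  -0.3  0.2] w 0.087
shift cm [18.96  9.97  0.9 ] rotvec [-0.001  0.002 -0.016]
```

```bash
python3 -m creep '[[2,1,0,0,0,-0.016,1],[3,1.6,0,0,0,0,1],[3,1.6,0,0,0,0,1],[3,1.6,0,0,0,0,1],[3,1.6,0.3,0,0,0,1],[2,1,0.5,0,0,0,1],[1,0.5,0.5,0,0,0,1],[0.5,0.2,0,0,0,0,1],[0,0,0,0,0,0,1],[0,0,0,0,0,0,1]]'>/dev/null; python3 - <<'E'
from lib import *
to(.6622,-.116,.18,9.5)
E
```

```text
t 17.5 pos [ 0.6509 -0.1073  0.2083] rot [-179.78    0.6     9.73] F [ 0.  -0.2  0.3] w 0.0874
shift cm [0.99 1.06 2.81] rotvec [-0.004  0.01   0.004]
```

```bash
python3 -m creep '[[0.5,0.5,0.8,-0.004,0.01,0.004,1],[0.4,0.4,1,0,0,0,1],[0,0,1,0,0,0,1],[0,0,0,0,0,0,1],[0,0,0,0,0,0,1]]'>/dev/null; python3 - <<'E'
from lib import *
to(.6622,-.116,.118,9.5)
E
```

```text
t 18.0 pos [ 0.6604 -0.1144  0.1783] rot [-1.7993e+02 -5.0000e-02  9.5000e+00] F [ 0.3 -0.8 -0.1] w 0.0867
shift cm [0.14 0.2  6.03] rotvec [-0.001 -0.001  0.   ]
```

```bash
python3 -m creep '[[0.1,0.2,1.4,0,0,0,1],[0,0,1.6,0,0,0,1],[0,0,1.4,0,0,0,1],[0,0,0.9,0,0,0,1],[0,0,0.3,0,0,0,1],[0,0,0,0,0,0,1],[0,0,0,0,0,0,1]]'>/dev/null; python3 - <<'E'
from lib import *
to(.6622,-.116,.118,9.5)
E
```

```text
t 18.7 pos [ 0.6611 -0.1158  0.1161] rot [-1.799e+02  7.000e-02  9.520e+00] F [-0.2 -0.4  0.4] w 0.0868
shift cm [ 0.1   0.04 -0.19] rotvec [-0.002  0.001  0.   ]
```

```bash
python3 -m creep '[[0.1,0,-0.2,0,0,0,1],[0,0,0,0,0,0,0],[0,0,0,0,0,0,0],[0,0,0,0,0,0,0],[0,0,0,0,0,0,0],[0,0,0,0,0,0,0]]' 30; python3 - <<'E'
from lib import *
to(.6622,-.116,.117,9.5)
E
```

```text
time_s: 19.3
tool_pos: [0.6637, -0.1158, 0.1209]
tool_rot: [-180.0, -0.2, 9.5]
force: [-0.0, -0.2, -1.6]
grip_width: 0.0558
t 19.3 pos [ 0.6637 -0.1158  0.1209] rot [-179.95   -0.18    9.53] F [-0.  -0.2 -1.6] w 0.0558
shift cm [-0.15 -0.01  0.39] rotvec [-0.001 -0.003  0.001]
```

```bash
python3 -m creep '[[0,0,-0.5,0,0,0,0],[0,0,-1.5,0,0,0,0],[0,0,-3,0,0,0,0],[0,0,-3,0,0,0,0],[0,0,-3,0,0,0,0],[0,0,-1,0,0,0,0],[0,0,0,0,0,0,0]]'; python3 - <<'E'
from lib import *
from cell import optics
to(.4448,.044,.18,8.6)
c=optics.read_camera("side");cv2.imwrite("pics/s4.png",c["frame"])
E
```

```text
time_s: 20.0
tool_pos: [0.6605, -0.1156, 0.2443]
tool_rot: [-179.8, 0.3, 9.5]
force: [0.3, -0.6, -4.6]
grip_width: 0.0554
t 20.0 pos [ 0.6605 -0.1156  0.2443] rot [-179.83    0.31    9.48] F [ 0.3 -0.6 -4.6] w 0.0554
shift cm [-18.61 -19.28   6.59] rotvec [-0.003  0.005  0.015]
```

View pics/s4.png

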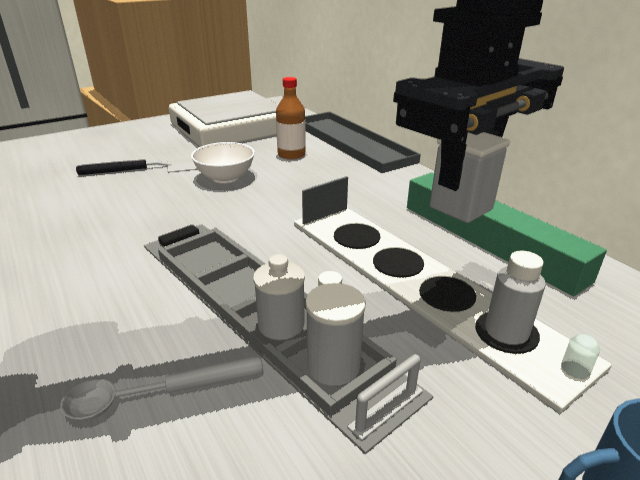

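The side view shows the round canister (335,330) and the knobbed one (280,300) standing in their pockets. The square one is held upright at (468,180). I'll move it over, staying high until past the knobbed one.

```bash
python3 -m creep '[[-0.8,-0.8,-0.5,0,0,0,0],[-1.7,-1.7,-0.5,0,0,0.015,0],[-2.2,-2.3,0,0,0,0,0],[-2.2,-2.3,0,0,0,0,0],[-2.2,-2.3,0,0,0,0,0],[-2.2,-2.3,0,0,0,0,0],[-2.2,-2.3,0,0,0,0,0],[-1.8,-1.9,0,0,0,0,0],[-1.2,-1.3,0.5,0,0,0,0],[-0.6,-0.6,1,0,0,0,0],[-0.2,-0.2,1,0,0,0,0],[0,0,1,0,0,0,0],[0,0,0,0,0,0,0],[0,0,0,0,0,0,0]]'>/dev/null; python3 -c "
from lib import *
to(.4448,.044,.15,8.6)"
```

```text
t 21.45 pos [0.4362 0.044  0.202 ] rot [-179.79    2.34    8.86] F [ 0.4  0.4 -3. ] w 0.0554
shift cm [1.06 0.15 5.16] rotvec [-0.004  0.041  0.004]
```

```bash
python3 -m creep '[[0.5,0.1,1,-0.004,0.041,0.004,0],[0.2,0,1.5,0,0,0,0],[0,0,1.3,0,0,0,0],[0,0,0.6,0,0,0,0],[0,0,0,0,0,0,0],[0,0,0,0,0,0,0]]'>/dev/null; python3 -c "
from lib import *
to(.4448,.044,.111,8.6)"
```

```text
t 22.05 pos [0.4471 0.0414 0.1584] rot [179.85  -0.3    8.29] F [-0.6  1.2 -3.3] w 0.0559
shift cm [-0.22 -0.3   4.74] rotvec [ 0.003 -0.005 -0.005]
```

```bash
python3 -m creep '[[-0.2,-0.2,0.9,0,-0.005,-0.005,0],[0,0,1.2,0,0,0,0],[0,0,1.1,0,0,0,0],[0,0,0.7,0,0,0,0],[0,0,0.3,0,0,0,0],[0,0,0,0,0,0,0],[0,0,0,0,0,0,0]]'>/dev/null; python3 - <<'E'
from lib import *
to(.4448,.044,.111,8.6)
E
```

```text
t 22.75 pos [0.4455 0.0433 0.1135] rot [ 1.7984e+02 -5.0000e-02  8.6100e+00] F [-0.3  0.5 -3.4] w 0.0557
shift cm [-0.05 -0.08  0.25] rotvec [ 0.003 -0.001  0.   ]
```

```bash
python3 -m creep '[[0,0,0.25,0,0,0,0],[0,0,0.25,0,0,0,0],[0,0,0.2,0,0,0,0]]'
```

```text
time_s: 23.05
tool_pos: [0.4463, 0.0432, 0.1108]
tool_rot: [180.0, 0.0, 8.6]
force: [-9.7, -1.2, 18.0]
grip_width: 0.0556
```

```bash
python3 -m creep '[[0,0,-0.1,0,0,0,0.8],[0,0,0,0,0,0,1],[0,0,0,0,0,0,1],[0,0,0,0,0,0,1],[0,0,0,0,0,0,1],[0,0,-1,0,0,0,1],[0,0,-2,0,0,0,1],[0,0,-3,0,0,0,1],[0,0,-3,0,0,0,1],[0,0,-2,0,0,0,1],[0,0,0,0,0,0,1]]'; python3 -c "
from lib import *
to(.6697,-.2035,.22,8.6)"
```

```text
time_s: 24.15
tool_pos: [0.448, 0.043, 0.2306]
tool_rot: [180.0, -0.3, 8.5]
force: [0.3, 0.7, -0.8]
grip_width: 0.0871
t 24.15 pos [0.448  0.043  0.2306] rot [179.96  -0.34   8.53] F [ 0.3  0.7 -0.8] w 0.0871
shift cm [18.26 27.67  1.18] rotvec [ 0.001 -0.006 -0.001]
```

```bash
python3 -m creep '[[1,1.5,0,0,0,0,1],[1.9,2.9,0,0,0,0,1],[2,3,0,0,0,0,1],[2,3,0,0,0,0,1],[2,3,0,0,0,0,1],[2,3,0,0,0,0,1],[2,3,0,0,0,0,1],[1.8,2.7,0,0,0,0,1],[1.3,2,0,0,0,0,1],[0.8,1.2,0.3,0,0,0,1],[0.4,0.6,0.3,0,0,0,1],[0,0,0,0,0,0,1],[0,0,0,0,0,0,1]]'>/dev/null; python3 - <<'E'
from lib import *
to(.6697,-.2035,.18,8.6)
E
```

```text
t 25.45 pos [ 0.6607 -0.1929  0.2146] rot [-179.91    0.4     8.93] F [0.3 0.4 0.1] w 0.0872
shift cm [0.74 1.19 3.45] rotvec [-0.001  0.007  0.006]
```

```bash
python3 -m creep '[[0.4,0.6,1,0,0.007,0.006,1],[0.3,0.4,1.3,0,0,0,1],[0,0,1,0,0,0,1],[0,0,0,0,0,0,1],[0,0,0,0,0,0,1]]'>/dev/null; python3 - <<'E'
from lib import *
to(.6697,-.2035,.120,8.6)
E
```

```text
t 25.95 pos [ 0.6688 -0.1989  0.1782] rot [-179.74   -0.      8.73] F [-0.1 -0.6  0.9] w 0.0873
shift cm [0.01 0.49 5.82] rotvec [-0.005 -0.     0.002]
```

```bash
python3 -m creep '[[0,0.4,1.2,-0.005,0,0,1],[0,0.1,1.5,0,0,0,1],[0,0,1.4,0,0,0,1],[0,0,0.9,0,0,0,1],[0,0,0.3,0,0,0,1],[0,0,0,0,0,0,1],[0,0,0,0,0,0,1]]'>/dev/null; python3 - <<'E'
from lib import *
to(.6697,-.2035,.120,8.6)
E
```

```text
t 26.65 pos [ 0.6692 -0.2038  0.1197] rot [1.7998e+02 6.0000e-02 8.7500e+00] F [-0.6 -0.6  0.7] w 0.0868
shift cm [ 0.05 -0.02 -0.03] rotvec [0.    0.001 0.003]
```

```bash
python3 -m creep '[[0,0,0.1,0,0,0,0],[0,0,0.1,0,0,0,0],[0,0,0,0,0,0,0],[0,0,0,0,0,0,0],[0,0,0,0,0,0,0],[0,0,0,0,0,0,0]]' 30; python3 - <<'E'
from lib import *
to(.6697,-.2035,.119,8.6)
E
```

```text
time_s: 27.25
tool_pos: [0.6708, -0.204, 0.12]
tool_rot: [179.9, -0.2, 8.8]
force: [0.4, 0.4, -2.5]
grip_width: 0.0489
t 27.25 pos [ 0.6708 -0.204   0.12  ] rot [179.9   -0.2    8.77] F [ 0.4  0.4 -2.5] w 0.0489
shift cm [-0.11 -0.07  0.1 ] rotvec [ 0.002 -0.004  0.003]
```

```bash
python3 -m creep '[[0,0,-0.5,0,0,0,0],[0,0,-1.5,0,0,0,0],[0,0,-3,0,0,0,0],[0,0,-3,0,0,0,0],[0,0,-3,0,0,0,0],[0,0,-2,0,0,0,0],[0,0,0,0,0,0,0]]'; python3 -c "
from lib import *
to(.4313,.133,.26,8.6)"
```

```text
time_s: 27.95
tool_pos: [0.6682, -0.2038, 0.2565]
tool_rot: [180.0, 0.1, 8.7]
force: [-0.7, -0.1, -3.1]
grip_width: 0.0495
t 27.95 pos [ 0.6682 -0.2038  0.2565] rot [1.7999e+02 1.3000e-01 8.7000e+00] F [-0.7 -0.1 -3.1] w 0.0495
shift cm [-18.32 -36.88  -0.31] rotvec [0.    0.002 0.002]
```

```bash
python3 -m creep '[[-0.6,-1.2,-0.3,0,0,0,0],[-1.1,-2.3,-0.3,0,0,0,0],[-1.4,-2.9,0,0,0,0,0],[-1.4,-2.9,0,0,0,0,0],[-1.4,-2.9,0,0,0,0,0],[-1.4,-2.9,0,0,0,0,0],[-1.4,-2.9,0,0,0,0,0],[-1.4,-2.9,0,0,0,0,0],[-1.4,-2.9,0,0,0,0,0],[-1.4,-2.9,0,0,0,0,0],[-1.3,-2.6,0,0,0,0,0],[-1.1,-2.2,0,0,0,0,0],[-0.8,-1.6,0,0,0,0,0],[-0.5,-1,0,0,0,0,0],[-0.2,-0.5,0,0,0,0,0],[0,0,0,0,0,0,0],[0,0,0,0,0,0,0]]'>/dev/null; python3 -c "
from lib import *
to(.4313,.133,.16,8.6)"
```

```text
t 29.65 pos [0.4198 0.1299 0.2471] rot [-179.92    2.      9.28] F [-0.2  0.3 -2.5] w 0.0494
shift cm [ 1.49 -0.11  8.66] rotvec [-0.001  0.035  0.012]
```

```bash
python3 -m creep '[[0.5,0,1,0,0.035,0.012,0],[0.3,-0.1,2,0,0,0,0],[0.1,0,2,0,0,0,0],[0,0,1.6,0,0,0,0],[0,0,0.8,0,0,0,0],[0,0,0,0,0,0,0],[0,0,0,0,0,0,0]]'>/dev/null; python3 - <<'E'
from lib import *
to(.4313,.133,.11,8.6)
E
```

```text
t 30.35 pos [0.4334 0.1262 0.1714] rot [179.92  -0.27   7.87] F [-0.4 -0.6 -3. ] w 0.049
shift cm [-0.14 -0.71  6.14] rotvec [ 0.001 -0.005 -0.013]
```

```bash
python3 -m creep '[[-0.1,-0.4,1,0,-0.005,-0.013,0],[0,-0.3,1.5,0,0,0,0],[0,0,1.4,0,0,0,0],[0,0,1,0,0,0,0],[0,0,0.4,0,0,0,0],[0,0,0,0,0,0,0],[0,0,0,0,0,0,0]]'>/dev/null; python3 - <<'E'
from lib import *
to(.4313,.133,.11,8.6)
E
```

```text
t 31.05 pos [0.4342 0.1354 0.1188] rot [-179.9    -0.34    8.8 ] F [-0.1 -0.3 -2.1] w 0.0495
shift cm [-0.32  0.2   0.88] rotvec [-0.002 -0.006  0.003]
```

```bash
python3 -m creep '[[-0.3,0.2,0.2,0,-0.006,0.003,0],[0,0,0.3,0,0,0,0],[0,0,0,0,0,0,0],[0,0,0.3,0,0,0,0],[0,0,0.3,0,0,0,0],[0,0,0.2,0,0,0,0]]'
```

```text
time_s: 31.65
tool_pos: [0.4329, 0.1336, 0.1095]
tool_rot: [-179.7, -0.1, 8.6]
force: [-10.0, -5.1, 30.5]
grip_width: 0.0488
```

Contact. I'll release, rise, and move back toward the start side to clear the view.

```bash
python3 -m creep '[[0,0,-0.1,0,0,0,0.8],[0,0,0,0,0,0,1],[0,0,0,0,0,0,1],[0,0,0,0,0,0,1],[0,0,0,0,0,0,1],[0,0,-1,0,0,0,1],[0,0,-2,0,0,0,1],[0,0,-3,0,0,0,1],[0,0,-3,0,0,0,1],[0,0,-3,0,0,0,1],[0,0,-1,0,0,0,1]]'; python3 -m creep '[[0,-2,0,0,0,0,1],[0,-4,0,0,0,0,1],[0,-4.5,0,0,0,0,1],[0,-4.5,0,0,0,0,1],[0,-4.5,0,0,0,0,1],[0,-4.5,0,0,0,0,1],[0,-4.5,0,0,0,0,1],[0,-4.5,0,0,0,0,1],[0,-4.5,0,0,0,0,1],[0,-4,0,0,0,0,1],[0,-2,0,0,0,0,1],[0,0,0,0,0,0,1],[0,0,0,0,0,0,1]]'; python3 - <<'E'
from lib import *
from cell import optics
c=optics.read_camera("top");cv2.imwrite("pics/t5.png",c["frame"]);np.savez("top5.npz",**c)
E
```

```text
time_s: 32.75
tool_pos: [0.4325, 0.1324, 0.2469]
tool_rot: [-179.8, -0.0, 8.6]
force: [0.7, -0.1, -0.4]
grip_width: 0.0869
time_s: 34.05
tool_pos: [0.3665, 0.576, 0.2451]
tool_rot: [-180.0, 0.1, 8.2]
force: [0.4, -0.9, 0.2]
grip_width: 0.0868
```

View pics/t5.png

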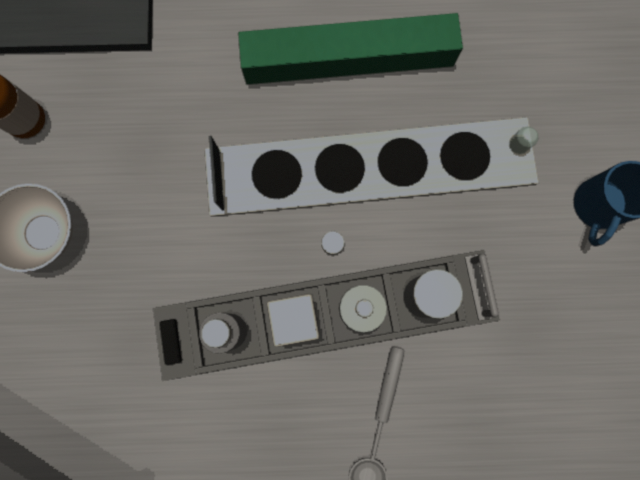

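The top view, right to left from the handle, shows round (437,294), knobbed (363,308), square (293,320) and slim (217,333), one to a pocket. Now I'll check the positions against the tray frame.

```bash
python3 - <<'E'
from lib import *
c=dict(np.load("top5.npz"));W=cloud(c);H=W[...,2];a=np.radians(8.6);ex=np.array([np.cos(a),np.sin(a)]);ey=np.array([-np.sin(a),np.cos(a)])
for n,r,h in(("round",(405,260,470,330),.096),("knob",(350,295,380,325),.100),("square",(260,285,330,355),.088),("slim",(190,310,250,360),.104)):
    m=np.zeros((480,640),bool);m[r[1]:r[3],r[0]:r[2]]=1;m&=abs(H-h)<.005
    p=W[m];q,rad=cv2.minEnclosingCircle(p[:,:2].astype(np.float32)*1000);d=np.array(q)/1000-[.4515,-.0005]
    print(n,"z",np.median(p[:,2]).round(4),"r",round(rad,1),"tray x,y",(d@ex).round(4),(d@ey).round(4))
E
python3 -c "
from lib import *
to(.4,.5,.25,8)"
```

```text
round z 0.0962 r 30.2 tray x,y 0.0004 -0.1365
knob z 0.1 r 10.8 tray x,y -0.001 -0.0446
square z 0.0881 r 37.9 tray x,y 0.0 0.044
slim z 0.1042 r 17.0 tray x,y 0.001 0.136
t 34.1 pos [0.3664 0.5757 0.245 ] rot [-1.7997e+02  9.0000e-02  8.1400e+00] F [ 0.1  0.4 -0.4] w 0.0869
shift cm [ 2.25  7.97 -0.5 ] rotvec [-0.001  0.002  0.002]
```

All four are within 2 mm of their pocket centres and their heights are right, so I'm handing in.

```bash
python3 -c "
from cell import order
print(order.sign_off())"
```

```text
the job is handed in; nothing more can be done
None
```

All four canisters are in the tray in queue order: round next to the handle, then knobbed, square and slim. I handed the job in at about 34 s of the 112 s allowed.

The last top-camera check put each canister within 2 mm of its pocket centre across and along the tray, going by my own estimate of the tray's position. Lid heights were within 0.3 mm of what they should be, so all are standing flat on the pocket floors. The arm was parked clear with the gripper empty and open.

**Earlier readings that were off:**
- **Round grasp:** it was about 5 mm off-centre along the pads and 7 mm high. I allowed for this when placing it.
- **Square grip width:** it read 55.8 mm against a 54 mm body. The canister still held and landed straight.
- **Floor contact:** setting the canisters down pushed the wrist force to about 31 N at most, well below the 120 N limit.

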